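# Move three samples on to their next check

### The job

Each of the three samples on the inspection bench has finished at its instrument: move the finned heat sink from the weighing scale to the light stage, the wound ring coil from the light stage to the tester, and the metal can module from the tester to the scale. Each instrument takes one sample at a time, so let one of them wait on the empty black pad on the way; at the end each must stand upright in the middle of its new seat. Set every sample down gently, never dropping it or pressing hard on an instrument, and leave the bottle, the jar and the screwdriver where they are.

Things in the scene. Friction and masses are not known exactly. Their poses are not given: they have to be found in the camera images.
- heatsink: Sample, loose, 0.11 to 0.23 kg: plain aluminium heat sink, 66 x 44 x 34 mm high, six upright fins running along its length (its x) with their gaps open to the top. Origin: centre of its underside; x along the 66 mm length, y across the 44 mm width, z up. Grip it across the 44 mm width, on the two outer fins. At the start it stands on the scale.
- coil: Sample, loose, 0.18 to 0.37 kg: ring-shaped choke coil wound with copper wire, lying flat, about 53 mm outside diameter, 20 mm hole, 30 mm high. Origin: centre of its underside, z up along the ring's axis; round, so it can be gripped across in any direction. At the start it lies on the light stage.
- can: Sample, loose, 0.12 to 0.26 kg: plain sheet-steel shielded module, a closed box 56 x 36 x 29 mm high with a brass connector (10 mm diameter, 14 mm long) sticking out of the middle of its +x end. Origin: centre of the underside of the box (without connector); x along the 56 mm length, y across the 36 mm width, z up. Grip it across the 36 mm width. At the start it stands on the tester.
- scale: Bench scale, fixed: grey body with a round steel pan of 96 mm diameter, the flat top of the pan 35 mm above the bench (the body around it 27 mm); a small black display on its side towards the robot. Origin: on the bench (z = 0), straight below the middle of the pan, which is the seat. Body reaches 70 mm to its -x, 50 mm to +x, 55 mm to either side.
- lightstage: Light stage, fixed: flat black box, its flat top 25 mm above the bench, with a square white lit panel of 90 x 90 mm (the seat) flush in the top. Origin: on the bench (z = 0), straight below the middle of the white panel. Body reaches 70 mm to its -x, 50 mm to +x, 55 mm to either side.
- tester: Tester, fixed: tan box, its flat top 40 mm above the bench, with a square black rubber seat of 76 x 76 mm flush in the top and a row of five black slots and nine white dots along its edge towards the robot. Origin: on the bench (z = 0), straight below the middle of the rubber seat. Body reaches 70 mm to its -x, 50 mm to +x, 55 mm to either side.
- pad: The free spot, fixed: plain black rubber pad, 110 x 110 mm, 8 mm high, empty at the start. Origin: centre of its underside, on the bench (z = 0).
- bottle: Bystander, loose: white plastic bottle, 44 mm diameter, 110 mm high, standing upright. Origin: centre of its underside.
- jar: Bystander, loose: small amber glass jar, 34 mm diameter, 45 mm high, standing upright. Origin: centre of its underside.
- screwdriver: Bystander, loose: screwdriver about 150 mm long, lying on the bench along its x.
There are look-alikes about, which are no part of the job. Leave any purple or red look-alike of the heatsink alone.

How it is judged:
By the outcome, as a careful person would: the job done as asked, in the order asked, and still so for the second after the job is handed in, with the robot touching nothing.
It also fails if it takes over 120 s, if anything falls off the work surface, if the arm or the gripper's body presses on something with over 40 N, if the wrist force passes 120 N, or if a joint passes its speed limit or range.

### The arm

A 6-joint arm with a two-finger parallel gripper is mounted at the origin on the work surface. World frame = base frame: x ahead of the robot, y to its left, z up, the work surface at z = 0. Lengths are in m, angles in rad, forces in N, time in s.
With the tool pointing down it reaches from about 0.35 to 0.875 m from the base axis. Payload 15.5 kg.
Tool frame: the origin (TCP) lies at the very end of the fingers, on their centre line; the grasp point (between the pads) lies 19 mm behind it; z points along the fingers, y is the line along which they close (so a half turn about z gives the same grasp; the last joint's range is limited). The gripper opens to 85 mm and grips with 20 to 120 N. Pads are 22 mm wide; open, the fingers measure 114 mm over their backs; the gripper's body (76 mm by 85 mm) begins 54 mm behind the grasp point. The pads swing forward as they close: fully open they stand 13 mm farther back than shut.
Start: joints at [1.028, 0.494, 1.345, -0, 1.302, -0.096], TCP at [0.27, 0.564, 0.231] pointing down, gripper open.
Joint ranges: [-2.91, 2.91], [-0.82, 2.16], [0.22, 2.67], [-1.22, 4.37], [0.12, 2.79], [-3.08, 3.08]. Speed limits (rad/s): [1.89, 1.89, 2.57, 3.01, 3.01, 3.01].

### API

Orientations are given as a 3x3 rotation matrix whose columns are the frame's x, y, z axes.
In Python, from station import ctrl gives the robot as it stands.
- The arm moves only by the tool servo_tool, never from a script. Its argument "deltas" is a list of rows, each a list of 7 numbers: the shift along the tool's x, y, z in mm, then the turn, a rotation vector about the tool's x, y, z in rad, then the finger opening in mm, from 0 to 85.4. In form: [[tx, ty, tz, wx, wy, wz, fingers], ...]. A call has 1 to 12 rows; each row shifts and turns the commanded pose from where the row before left it, along the tool's axes as they then stand; what a row does not reach is not made up. A row lasts 1/8 s, in which the tool goes at most 62.5 mm and 10.7 degrees, less where a joint would pass 70% of its speed; a pose out of reach is approached as far as the arm can. A call is refused whole if a number of a shift passes 62.5 or a number of a turn 0.188, either way. A call with a gripper value outside its range is refused whole. The fingers move at their own pace and stop on an object; "squeeze" is the grip in N (left out, the last holds). Time passes only in rows, so rows that do not move let the fingers close. It gives the time, the measured TCP pose, the force, the opening and the grip force at its end, in the units of the state.
- ctrl.get_obs(): the state, without advancing time (a new reading comes with each control period).
- ctrl.get_image(name): name is "scene" or "top" or "wrist"; returns a dict with "pixels" (480x640x3 uint8, red, green, blue), "vertical_fov" (degrees; the focal length in pixels is half the picture's height over the tangent of half this angle, whatever the lens; pixels are square), "cx", "cy" (the principal point, pixels), "distortion" ([k1, k2, p1, p2, k3] as OpenCV has them; the pictures are not rectified), "T" (4x4, takes a point from camera to world coordinates); the wrist camera has in their place "hand_eye" (4x4, takes a point from camera to tool coordinates, whose origin is the TCP and whose axes are the flange's). Camera axes: x right, y down, z forward; pixel columns grow to the right and rows downward; lengths in m; the calibration is good to about 2 mm. A picture is of the moment at which its call begins: read the wrist's pose just before it. There is no depth.
- ctrl.hand_in(): hands the job in; it is judged then, once.
The state is a dict: "t": time; "q": joint angles; "joint_velocities": joint speeds; "effort": joint torques, N m; "ee_pos": TCP position; "orientation": TCP orientation; "force": force on the tool from outside, world axes, zero at the start; "wrist_torque": the same for the moment, N m; "opening": opening from 0.0 (shut) to 1.0 (fully open); "grasp_force": force on a finger pad.
Only numpy, scipy, OpenCV 4.12 (cv2) and the standard library are available. Lean on these libraries where they do the work, as an engineer would, in place of code of your own. Each camera call takes 0.05 s, during which the arm holds its last target. There are 200 camera calls.

## Working session

There is one attempt and no reset: what is moved stays moved. The work goes in short steps, Python scripts to look and compute and a tool call to move; the robot and the scene stay as the last step left them, time stands still between calls to the robot, and variables do not carry over. Pictures are saved under pics/ and viewed, at most 14 in all, crops included, and the job is handed in when it is done.

Besides the shell and the picture viewer there is one more tool, called as name(argument=value, ...), one argument or row to a line, values as JSON. servo_tool: Moves the arm, as the interface text tells. Its arguments: {"type":"object","properties":{"deltas":{"type":"array","items":{"type":"array","items":{"type":"number"}}},"squeeze":{"type":"number"}},"required":["deltas"]}

```bash
mkdir -p pics
cat > h.py <<'E'
import numpy as np, cv2
from station import ctrl
def snap(name,fn):
    o=ctrl.get_obs(); im=ctrl.get_image(name)
    cv2.imwrite('pics/'+fn+'.png',im['pixels'][:,:,::-1])
    if name=='wrist':
        T=np.eye(4);T[:3,:3]=o['orientation'];T[:3,3]=o['ee_pos'];T=T@np.array(im['hand_eye'])
    else: T=np.array(im['T'])
    f=240/np.tan(np.radians(im['vertical_fov'])/2)
    np.savez('pics/'+fn+'.npz',T=T,f=f,c=[im['cx'],im['cy']],d=im['distortion'])
    return im
def KD(fn):
    z=np.load('pics/'+fn+'.npz');f=float(z['f']);c=z['c']
    return np.array([[f,0,c[0]],[0,f,c[1]],[0,0,1]]),z['d'],z['T']
def w(fn,u,v,h):
    K,d,T=KD(fn)
    p=cv2.undistortPoints(np.array([[[u,v]]],float),K,d)[0,0]
    r=T[:3,:3]@np.array([p[0],p[1],1]);o=T[:3,3]
    return o+r*(h-o[2])/r[2]
def px(fn,P):
    K,d,T=KD(fn);Ti=np.linalg.inv(T)
    return cv2.projectPoints(np.array(P,float).reshape(-1,3),cv2.Rodrigues(Ti[:3,:3])[0],Ti[:3,3],K,d)[0][:,0]
E
python3 - <<'E'
from h import *
for n in('top','scene'): snap(n,n+'0'); print(KD(n+'0'))
o=ctrl.get_obs(); print(o)
E
```

```text
(array([[598.22184547,   0.        , 325.91506783],
       [  0.        , 598.22184547, 242.81113062],
       [  0.        ,   0.        ,   1.        ]]), array([-0.14673044,  0.        ,  0.        ,  0.        ,  0.        ]), array([[-0.02791912, -0.99206471,  0.12258927,  0.4198725 ],
       [-0.99956993,  0.02880793,  0.00548346, -0.05660008],
       [-0.00897149, -0.12238346, -0.99244234,  1.31719592],
       [ 0.        ,  0.        ,  0.        ,  1.        ]]))
(array([[460.49116704,   0.        , 322.34776668],
       [  0.        , 460.49116704, 239.45133918],
       [  0.        ,   0.        ,   1.        ]]), array([-0.00709701,  0.        ,  0.        ,  0.        ,  0.        ]), array([[-0.68882548,  0.4207288 , -0.59034459,  1.11238755],
       [ 0.72491885,  0.39586155, -0.56372537,  0.46038203],
       [-0.00348077, -0.81626032, -0.57767376,  0.61632655],
       [ 0.        ,  0.        ,  0.        ,  1.        ]]))
{'t': 0.1, 'q': array([ 1.02850312e+00,  4.94115929e-01,  1.34605228e+00,  1.50968543e-06,
        1.30252265e+00, -9.54923605e-02]), 'joint_velocities': array([ 1.81686998e-04, -2.68884880e-03, -2.36613934e-03, -4.96696096e-05,
        5.40786386e-04,  4.72062990e-04]), 'effort': array([-2.31825406e-04, -8.83583665e+01, -3.84566081e+01, -2.33437722e-04,
        4.97568020e-03, -3.84837779e-05]), 'ee_pos': array([0.26987687, 0.56337252, 0.23076879]), 'orientation': array([[-9.01833810e-01,  4.32082696e-01, -5.68034062e-04],
       [ 4.32083056e-01,  9.01833327e-01, -9.39894613e-04],
       [ 1.06159850e-04, -1.09306663e-03, -9.99999397e-01]]), 'force': array([-0.40928889,  0.03982622, -0.87439045]), 'wrist_torque': array([ 0.02084314, -0.05096483,  0.0677741 ]), 'grasp_force': 0.0, 'opening': 0.9979455962952798}
```

View pics/top0.png

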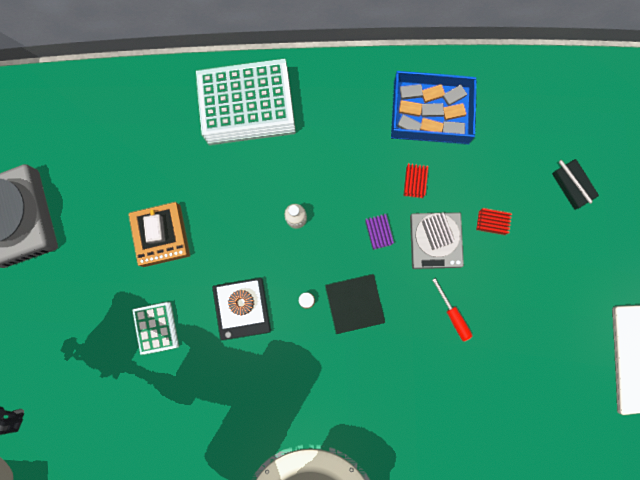

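View pics/scene0.png

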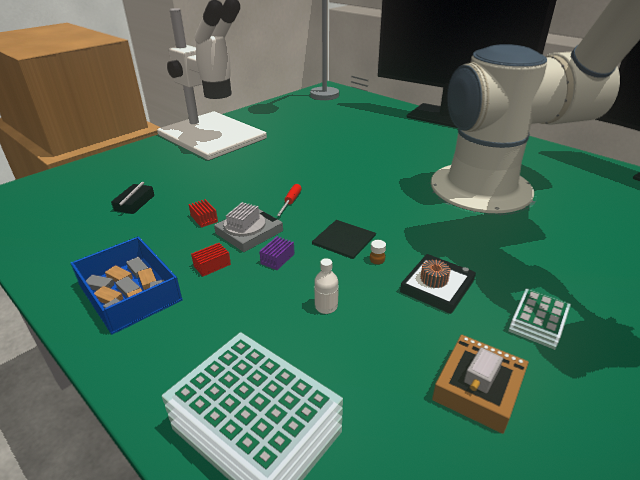

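The top view shows the grey heat sink on the scale at about (438,232). The look-alikes are red at (416,181) and (494,221) and purple at (380,231). The coil is at (242,302), the can at (153,229) and the pad at (355,303). Only the grey one stands on the scale, so I'll confirm it in an enlarged crop.

Run:
```python
import cv2,numpy as np
i=cv2.imread('pics/top0.png')
c=lambda x,y,n,k=4:cv2.resize(i[y:y+n*3//4,x:x+n],None,fx=k,fy=k,interpolation=cv2.INTER_CUBIC)
a=c(390,190,100);b=c(110,190,100);d=c(200,265,100);e=c(310,265,100)
cv2.imwrite('pics/crops.png',np.vstack([np.hstack([a,b]),np.hstack([d,e])]))
```

```text
(no output)
```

View pics/crops.png

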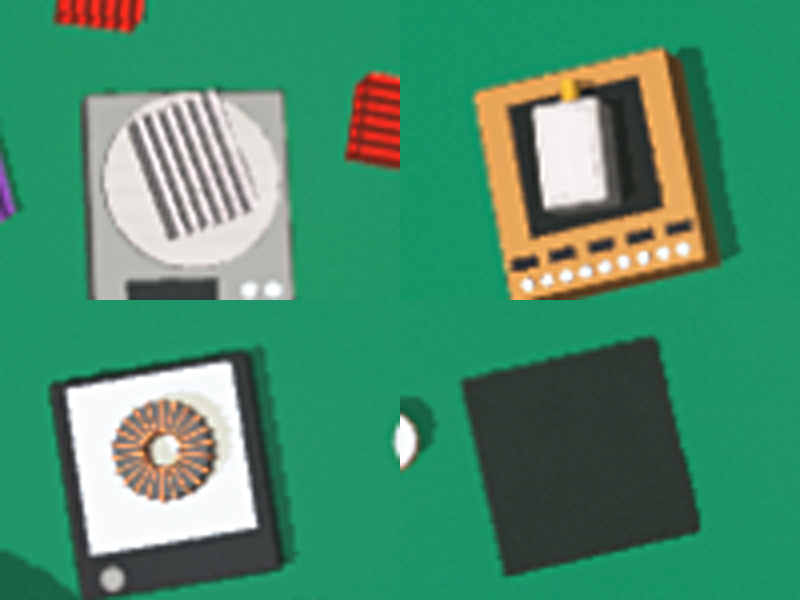

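The crop confirms the aluminium-grey heat sink on the scale pan, with its fins running from (172,102) to (214,225). The red and purple ones lie off the scale. The coil is on the white panel at (164,450), the can is on the black seat with its brass connector at the top (570,90), and the pad is empty.

```bash
cat > m0.py <<'E'
from h import *
def P(U,V,h):
    ox,oy=(390,190)
    if V>300 and U<400: ox,oy=200,265
    if V>300 and U>=400: ox,oy=310,265
    if V<=300 and U>=400: ox,oy=110,190
    return w('top0',((U%400)+.5)/4-.5+ox,((V%300)+.5)/4-.5+oy,h)
D=dict(scale=([(192,180)],.035),light=([(66,389),(232,362),(258,527),(91,555)],.025),
tester=([(508,106),(640,78),(663,208),(533,237)],.04),pad=([(463,380),(656,338),(700,532),(507,576)],.008),
coil=([(164,450)],.05),can=([(534,108),(603,97),(608,201),(546,211)],.069),sink=([(130,125),(213,92),(255,210),(172,240)],.069))
for n,(c,h) in D.items():
    q=np.array([P(*k,h) for k in c]); print(n,q.mean(0).round(4),end=' ')
    if len(q)>1:
        e=[q[(i+1)%4]-q[i] for i in range(4)]; print([round(float(np.linalg.norm(x)),4) for x in e],[round(float(np.degrees(np.arctan2(x[1],x[0]))),1) for x in e],end='')
    print()
print('jar',w('top0',306,300,.045),'bottle',w('top0',293,211,.11))
E
python3 m0.py
```

```text
scale [ 0.5891 -0.2924  0.035 ] 
light [0.4513 0.14   0.025 ] [0.0918, 0.0902, 0.0918, 0.0909] [-82.3, -172.0, 98.2, 8.0]
tester [0.6192 0.3215 0.04  ] [0.0756, 0.0735, 0.074, 0.0746] [-80.0, -169.6, 100.8, 11.7]
pad [ 0.446  -0.1091  0.008 ] [0.1082, 0.1084, 0.1077, 0.1092] [-79.4, -169.3, 101.1, 11.0]
coil [0.455  0.1347 0.05  ] 
can [0.6164 0.3201 0.069 ] [0.0384, 0.0565, 0.0343, 0.0565] [-82.9, -176.7, 97.4, 7.4]
sink [ 0.5918 -0.2869  0.069 ] [0.0482, 0.0665, 0.0473, 0.0648] [-70.0, -163.4, 108.0, 17.3]
jar [ 0.45603802 -0.00392083  0.045     ] bottle [0.63661417 0.01567165 0.11      ]
```

```bash
cat >> h.py <<'E'
def plan(x,y,z,ya=None):
    """turn needed (tool rotvec, rad) to tool-down with closing line at ya deg, then shift (mm) in the turned tool axes"""
    o=ctrl.get_obs();R=np.array(o['orientation']);p=o['ee_pos']
    cur=np.degrees(np.arctan2(R[1,1],R[0,1]))
    if ya is None: ya=cur
    else: ya=cur+(ya-cur+90)%180-90
    a=np.radians(ya);Y=np.array([np.cos(a),np.sin(a),0]);Z=np.array([0,0,-1.]);G=np.c_[np.cross(Y,Z),Y,Z]
    print('turn',cv2.Rodrigues(R.T@G)[0].ravel().round(4),'shift',(1000*G.T@(np.array([x,y,z])-p)).round(1),'ya %.1f q6 after %.2f'%(ya,np.arctan2(y,x)-a))
E
python3 -c "
from h import *
plan(.455,.135,.2,8)
i=ctrl.get_image('wrist');print(i['hand_eye'],i['vertical_fov'])"
```

```text
turn [-1.100e-03  4.000e-04  9.844e-01] shift [-450.   123.7   30.8] ya 8.0 q6 after 0.15
[[-1.00132350e-04 -9.49206808e-01 -3.14652865e-01  8.09017009e-02]
 [ 9.99999982e-01 -1.44975987e-04  1.19114901e-04 -1.00560596e-03]
 [-1.58681785e-04 -3.14652848e-01  9.49206806e-01 -1.41579627e-01]
 [ 0.00000000e+00  0.00000000e+00  0.00000000e+00  1.00000000e+00]] 67.50322490306182
```

servo_tool(
  deltas=[
    [0, 0, 0, 0, 0, 0.164, 85],
    [0, 0, 0, 0, 0, 0.164, 85],
    [0, 0, 0, 0, 0, 0.164, 85],
    [0, 0, 0, 0, 0, 0.164, 85],
    [0, 0, 0, 0, 0, 0.164, 85],
    [0, 0, 0, 0, 0, 0.164, 85],
  ],
)

```text
t: 0.9
ee_pos: [0.27, 0.5635, 0.231]
orientation: [[-0.134, 0.991, -0.0], [0.991, 0.134, -0.0], [-0.0, -0.0, -1.0]]
force: [0.9, -0.2, -0.9]
opening: 0.994
grasp_force: 0.0
```

servo_tool(
  deltas=[
    [-45, 12.4, 3, 0, 0, 0, 85],
    [-45, 12.4, 3, 0, 0, 0, 85],
    [-45, 12.4, 3, 0, 0, 0, 85],
    [-45, 12.4, 3, 0, 0, 0, 85],
    [-45, 12.4, 3, 0, 0, 0, 85],
    [-45, 12.4, 3, 0, 0, 0, 85],
    [-45, 12.4, 3, 0, 0, 0, 85],
    [-45, 12.4, 3, 0, 0, 0, 85],
    [-45, 12.4, 3, 0, 0, 0, 85],
    [-45, 12.4, 3, 0, 0, 0, 85],
    [0, 0, 0, 0, 0, 0, 85],
    [0, 0, 0, 0, 0, 0, 85],
  ],
)

```text
t: 2.4
ee_pos: [0.4554, 0.1355, 0.2012]
orientation: [[-0.139, 0.99, -0.0], [0.99, 0.139, 0.0], [0.0, -0.0, -1.0]]
force: [-0.4, -0.2, -0.8]
opening: 0.995
grasp_force: 0.0
```

```bash
python3 -c "
from h import *
snap('wrist','w1'); plan(.455,.135,.2,8)
T=KD('w1')[2];print(T[:3,3])
print('coil pred',px('w1',[[.455,.135,.055]]),'panel',px('w1',[[.4513,.14,.025]]))"
```

```text
turn [-0.0003 -0.0002  0.0007] shift [-0.8 -0.4  1.2] ya 8.0 q6 after 0.15
[0.44392152 0.21477751 0.34276987]
coil pred [[319.77501682 223.91047958]] panel [[316.51169679 209.16803258]]
```

View pics/w1.png

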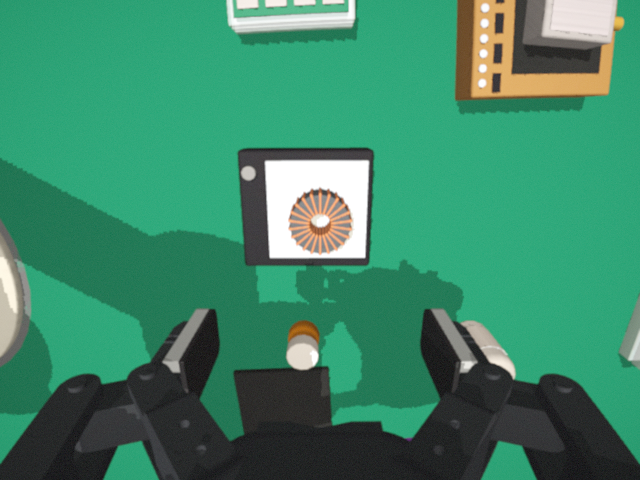

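The wrist view shows the coil's hole at (320,221) and the panel's centre at about (318,209). Both agree with the prediction to within 2 mm, so I descend and grip.

servo_tool(
  deltas=[
    [-0.5, 0, 50, 0, 0, 0, 85],
    [0, 0, 50, 0, 0, 0, 85],
    [0, 0, 40, 0, 0, 0, 85],
    [0, 0, 20, 0, 0, 0, 85],
    [0, 0, 8, 0, 0, 0, 85],
    [0, 0, 4, 0, 0, 0, 85],
    [0, 0, 0, 0, 0, 0, 85],
  ],
)

```text
t: 3.32
ee_pos: [0.4559, 0.1352, 0.0298]
orientation: [[-0.14, 0.99, 0.001], [0.99, 0.14, 0.0], [-0.0, 0.001, -1.0]]
force: [0.5, -0.9, 0.3]
opening: 1.0
grasp_force: 0.0
```

servo_tool(
  deltas=[
    [0, 0, 0, 0, 0, 0, 60],
    [0, 0, 0, 0, 0, 0, 50],
    [0, 0, 0, 0, 0, 0, 40],
    [0, 0, 0, 0, 0, 0, 40],
    [0, 0, 0, 0, 0, 0, 40],
    [0, 0, 0, 0, 0, 0, 40],
  ],
  squeeze=40,
)

```text
t: 4.08
ee_pos: [0.4559, 0.1349, 0.03]
orientation: [[-0.14, 0.99, 0.001], [0.99, 0.14, 0.0], [-0.0, 0.001, -1.0]]
force: [-2.5, 0.1, 13.8]
opening: 0.598
grasp_force: 38.9
```

servo_tool(
  deltas=[
    [0, 0, -5, 0, 0, 0, 40],
    [0, 0, -15, 0, 0, 0, 40],
    [0, 0, -30, 0, 0, 0, 40],
    [0, 0, -40, 0, 0, 0, 40],
    [0, 0, -10, 0, 0, 0, 40],
    [0, 0, 0, 0, 0, 0, 40],
  ],
)

```text
t: 4.82
ee_pos: [0.4558, 0.1349, 0.1294]
orientation: [[-0.139, 0.99, 0.001], [0.99, 0.139, 0.0], [0.0, 0.001, -1.0]]
force: [-1.0, 0.1, -3.1]
opening: 0.594
grasp_force: 42.7
```

```bash
python3 -c "
from h import *
o=ctrl.get_obs();print(o['force'],o['opening'],o['grasp_force']);plan(.446,-.109,.13,8)"
```

```text
[-0.97736982  0.07793969 -3.1158123 ] 0.5940843913012379 42.71988920867443
turn [ 0.0009 -0.      0.0003] shift [-240.1  -43.6   -0.6] ya 8.0 q6 after -0.38
```

servo_tool(
  deltas=[
    [-15, -3, 0, 0, 0, 0, 40],
    [-30, -5, 0, 0, 0, 0, 40],
    [-30, -6, 0, 0, 0, 0, 40],
    [-35, -6, 0, 0, 0, 0, 40],
    [-35, -6, 0, 0, 0, 0, 40],
    [-30, -6, 0, 0, 0, 0, 40],
    [-30, -6, 0, 0, 0, 0, 40],
    [-20, -3.6, 0, 0, 0, 0, 40],
    [-15, -2, 0, 0, 0, 0, 40],
    [0, 0, 0, 0, 0, 0, 40],
  ],
)

```text
t: 6.08
ee_pos: [0.4457, -0.1097, 0.1287]
orientation: [[-0.138, 0.99, -0.001], [0.99, 0.138, 0.0], [0.0, -0.001, -1.0]]
force: [-0.1, 0.0, -3.1]
opening: 0.596
grasp_force: 42.6
```

servo_tool(
  deltas=[
    [0, 0, 40, 0, 0, 0, 40],
    [0, 0, 40, 0, 0, 0, 40],
    [0, 0, 20, 0, 0, 0, 40],
    [0, 0, 8, 0, 0, 0, 40],
    [0, 0, 4, 0, 0, 0, 40],
    [0, 0, 1.5, 0, 0, 0, 40],
    [0, 0, 1.5, 0, 0, 0, 40],
    [0, 0, 0, 0, 0, 0, 40],
    [0, 0, 0, 0, 0, 0, 40],
  ],
)

```text
t: 7.2
ee_pos: [0.4461, -0.109, 0.0145]
orientation: [[-0.14, 0.99, 0.0], [0.99, 0.14, -0.0], [-0.0, 0.0, -1.0]]
force: [0.1, -0.3, -3.2]
opening: 0.593
grasp_force: 42.9
```

servo_tool(
  deltas=[
    [0, 0, 1, 0, 0, 0, 40],
    [0, 0, 0, 0, 0, 0, 40],
    [0, 0, 0, 0, 0, 0, 40],
  ],
)

```text
t: 7.58
ee_pos: [0.446, -0.1089, 0.0133]
orientation: [[-0.14, 0.99, -0.0], [0.99, 0.14, 0.0], [0.0, -0.0, -1.0]]
force: [-0.6, 0.1, -2.7]
opening: 0.596
grasp_force: 42.9
```

servo_tool(
  deltas=[
    [0, 0, 0.7, 0, 0, 0, 40],
    [0, 0, 0, 0, 0, 0, 40],
  ],
)

```text
t: 7.82
ee_pos: [0.446, -0.1089, 0.0131]
orientation: [[-0.14, 0.99, 0.0], [0.99, 0.14, -0.0], [-0.0, 0.0, -1.0]]
force: [-2.4, 0.9, 14.5]
opening: 0.59
grasp_force: 44.5
```

servo_tool(
  deltas=[
    [0, 0, 0, 0, 0, 0, 54],
    [0, 0, 0, 0, 0, 0, 62],
    [0, 0, 0, 0, 0, 0, 75],
    [0, 0, 0, 0, 0, 0, 80],
    [0, 0, -20, 0, 0, 0, 80],
    [0, 0, -50, 0, 0, 0, 80],
    [0, 0, -60, 0, 0, 0, 80],
    [0, 0, -60, 0, 0, 0, 80],
    [0, 0, 0, 0, 0, 0, 85],
  ],
)

```text
t: 8.95
ee_pos: [0.448, -0.1096, 0.2066]
orientation: [[-0.14, 0.99, 0.007], [0.99, 0.14, -0.003], [-0.004, 0.007, -1.0]]
force: [0.1, -0.5, -2.2]
opening: 0.996
grasp_force: 0.0
```

```bash
python3 -c "
from h import *
plan(.5918,-.287,.2,-72)"
```

```text
turn [ 0.0082 -0.0015  1.3967] shift [ 82.  213.2   6.6] ya -72.0 q6 after 0.81
```

servo_tool(
  deltas=[
    [0, 0, 0, 0, 0, 0.175, 85],
    [0, 0, 0, 0, 0, 0.175, 85],
    [0, 0, 0, 0, 0, 0.175, 85],
    [0, 0, 0, 0, 0, 0.175, 85],
    [0, 0, 0, 0, 0, 0.175, 85],
    [0, 0, 0, 0, 0, 0.175, 85],
    [0, 0, 0, 0, 0, 0.175, 85],
    [0, 0, 0, 0, 0, 0.172, 85],
  ],
)

```text
t: 9.95
ee_pos: [0.4455, -0.1087, 0.2017]
orientation: [[0.953, 0.303, -0.001], [0.303, -0.953, 0.001], [-0.001, -0.001, -1.0]]
force: [0.3, -0.8, -0.4]
opening: 0.996
grasp_force: 0.0
```

servo_tool(
  deltas=[
    [13.7, 35.5, 1, 0, 0, 0, 85],
    [13.7, 35.5, 1, 0, 0, 0, 85],
    [13.7, 35.5, 1, 0, 0, 0, 85],
    [13.7, 35.5, 1, 0, 0, 0, 85],
    [13.7, 35.5, 1, 0, 0, 0, 85],
    [13.7, 35.5, 1, 0, 0, 0, 85],
    [0, 0, 0, 0, 0, 0, 85],
    [0, 0, 0, 0, 0, 0, 85],
  ],
)

```text
t: 10.95
ee_pos: [0.5893, -0.2856, 0.1955]
orientation: [[0.951, 0.309, -0.002], [0.309, -0.951, 0.001], [-0.001, -0.002, -1.0]]
force: [-0.5, 0.3, 0.1]
opening: 0.996
grasp_force: 0.0
```

```bash
python3 -c "
from h import *
snap('wrist','w2'); plan(.5918,-.287,.2,-72)
import cv2
i=cv2.imread('pics/w2.png');cv2.imwrite('pics/w2c.png',cv2.resize(i[60:360,120:520],None,fx=2,fy=2,interpolation=2))
print(px('w2',[[.5918,-.287,.069],[.5891,-.2924,.035],[.446,-.109,.038]]))"
```

```text
turn [-0.0013  0.001  -0.0002] shift [ 1.9  2.4 -4.2] ya -72.0 q6 after 0.81
[[321.64708221 227.62534762]
 [326.44872908 221.28226756]
 [ 99.12203366 302.22071292]]
```

View pics/w2c.png

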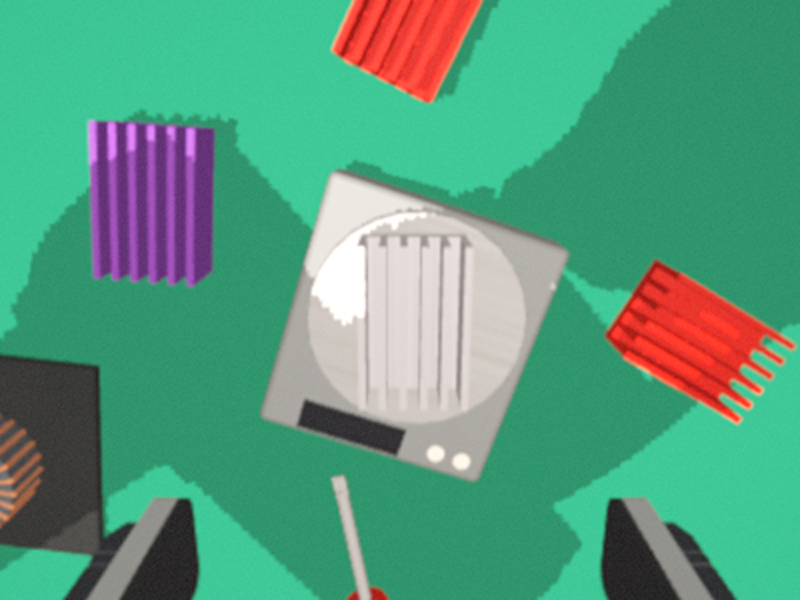

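```bash
python3 -c "
from h import *
a=w('w2',328,222,.069);print(a, w('w2',328,217.5,.035),w('w2',301,222,.069)-w('w2',355,222,.069),w('w2',328,180.5,.069)-w('w2',328,264,.069))
plan(a[0],a[1],.039,-72)"
```

```text
[ 0.59762681 -0.29026545  0.069     ] [ 0.59274485 -0.29261187  0.035     ] [-0.01291912  0.03972338  0.        ] [0.06368954 0.02117342 0.        ]
turn [-0.0013  0.001  -0.0002] shift [  6.5   7.3 156.8] ya -72.0 q6 after 0.80
```

The crop shows the grey heat sink with fins vertical in the picture at about (416,325), so it lines up with the jaw. The red and purple ones are clear of the fingers.

servo_tool(
  deltas=[
    [5, 6, 50, 0, 0, 0, 85],
    [0, 0, 50, 0, 0, 0, 85],
    [0, 0, 36, 0, 0, 0, 85],
    [0, 0, 14, 0, 0, 0, 85],
    [0, 0, 5, 0, 0, 0, 85],
    [0, 0, 0, 0, 0, 0, 85],
  ],
)

```text
t: 11.75
ee_pos: [0.5971, -0.2905, 0.0427]
orientation: [[0.951, 0.309, 0.001], [0.309, -0.951, -0.001], [0.001, 0.001, -1.0]]
force: [-0.1, -0.1, 0.3]
opening: 0.995
grasp_force: 0.0
```

servo_tool(
  deltas=[
    [0, 0, 0, 0, 0, 0, 60],
    [0, 0, 0, 0, 0, 0, 50],
    [0, 0, 0, 0, 0, 0, 40],
    [0, 0, 0, 0, 0, 0, 32],
    [0, 0, 0, 0, 0, 0, 32],
    [0, 0, 0, 0, 0, 0, 32],
  ],
  squeeze=40,
)

```text
t: 12.5
ee_pos: [0.5969, -0.2904, 0.0424]
orientation: [[0.951, 0.309, 0.001], [0.309, -0.951, -0.0], [0.001, 0.001, -1.0]]
force: [-1.9, 0.2, 7.6]
opening: 0.507
grasp_force: 41.2
```

servo_tool(
  deltas=[
    [0, 0, -4, 0, 0, 0, 32],
    [0, 0, -15, 0, 0, 0, 32],
    [0, 0, -40, 0, 0, 0, 32],
    [0, 0, -50, 0, 0, 0, 32],
    [0, 0, -10, 0, 0, 0.17, 32],
    [0, 0, 0, 0, 0, 0, 32],
    [0, 0, 0, 0, 0, 0, 32],
  ],
)

```text
t: 13.38
ee_pos: [0.5961, -0.29, 0.1601]
orientation: [[0.989, 0.147, -0.001], [0.147, -0.989, 0.001], [-0.001, -0.001, -1.0]]
force: [0.2, 0.1, -1.4]
opening: 0.506
grasp_force: 41.3
```

```bash
python3 -c "
from h import *
plan(.4513,.14,.16,-82); snap('wrist','w3')
i=cv2.imread('pics/w3.png');cv2.imwrite('pics/w3c.png',cv2.resize(i[180:480,120:520],None,fx=2,fy=2,interpolation=2))
o=ctrl.get_obs();R=o['orientation'];p=o['ee_pos'];z=7.4
print(px('w3',[p+R@np.array([sx*.033,sy*.022,.0074-.034]) for sx,sy in((1,1),(1,-1),(-1,-1),(-1,1))]))"
```

```text
turn [-0.0007  0.0009  0.0079] shift [-8.36e+01 -4.46e+02  1.00e-01] ya -82.0 q6 after 1.73
[[380.26832538 266.4365126 ]
 [253.63002856 266.3551096 ]
 [263.94059663 414.13180181]
 [370.60760004 414.2480621 ]]
```

View pics/w3c.png

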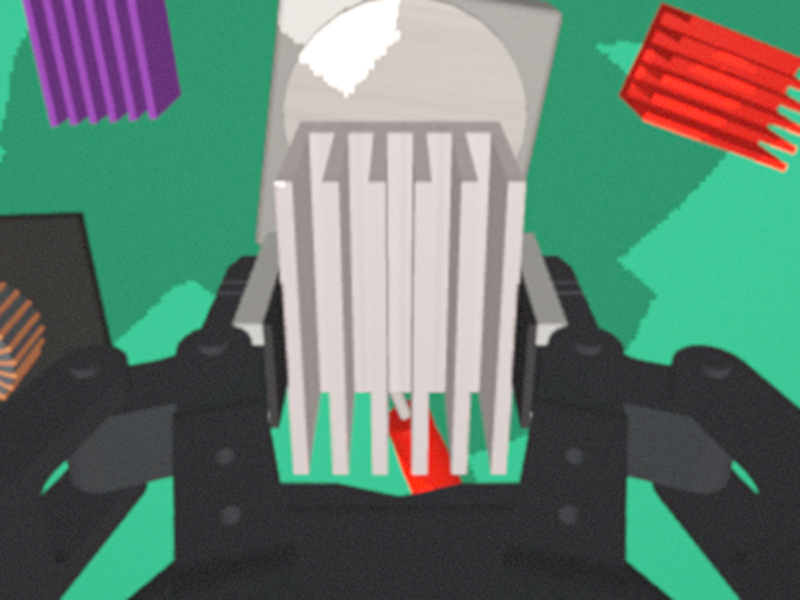

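The heat sink is held squarely, its fin ends at crop rows 182 and 472. It sits about 1.5 mm back along the tool's x axis, and I'll allow for that.

servo_tool(
  deltas=[
    [-4, -20, 0, 0, 0, 0, 32],
    [-7, -40, 0, 0, 0, 0, 32],
    [-8, -42, 0, 0, 0, 0, 32],
    [-8, -42, 0, 0, 0, 0, 32],
    [-8, -42, 0, 0, 0, 0, 32],
    [-8, -42, 0, 0, 0, 0, 32],
    [-8, -42, 0, 0, 0, 0, 32],
    [-8, -42, 0, 0, 0, 0, 32],
    [-8, -42, 0, 0, 0, 0, 32],
    [-8, -42, 0, 0, 0, 0, 32],
    [-7, -35, 0, 0, 0, 0, 32],
    [0, -15, 0, 0, 0, 0, 32],
  ],
)

```text
t: 14.92
ee_pos: [0.4504, 0.1407, 0.1601]
orientation: [[0.989, 0.147, -0.001], [0.147, -0.989, -0.0], [-0.002, -0.0, -1.0]]
force: [-0.3, -0.7, -1.4]
opening: 0.506
grasp_force: 41.2
```

servo_tool(
  deltas=[
    [0, 0, 0, 0, 0, 0, 32],
    [0, 0, 0, 0, 0, 0, 32],
    [0, 0, 0, 0, 0, 0, 32],
  ],
)

```text
t: 15.3
ee_pos: [0.4518, 0.1386, 0.1605]
orientation: [[0.99, 0.142, -0.0], [0.142, -0.99, -0.0], [-0.0, 0.0, -1.0]]
force: [0.2, -0.1, -1.0]
opening: 0.507
grasp_force: 41.2
```

```bash
python3 -c "
from h import *
plan(.4513+.0015,.14,.0324,-82); snap('wrist','w4'); print(px('w4',[[.4513,.14,.025]]),ctrl.get_obs()['q'])"
```

```text
turn [0.0001 0.0001 0.0033] shift [  1.2  -1.3 128.1] ya -82.0 q6 after 1.73
[[316.6852482  227.48471857]] [ 1.71380887e-01  3.77117281e-01  1.79886107e+00 -7.90353631e-05
  9.65690528e-01  1.59939091e+00]
```

View pics/w4.png

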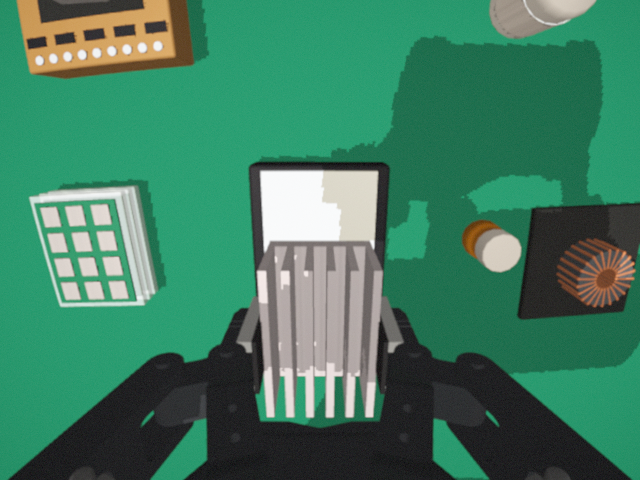

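The panel's far edge runs from (260,170) to (379,170), and the heat sink hangs in line with it.

```bash
python3 -c "
from h import *
a=w('w4',260,170,.025);b=w('w4',379,170,.025);print(np.linalg.norm(a-b),np.degrees(np.arctan2(*(b-a)[1::-1])))
R=ctrl.get_obs()['orientation'];c=(a+b)/2-.045*R[:,0];print(c)
K=(c[:2]+[.4513,.14])/2;plan(K[0]+.0015,K[1],.0324,-82)"
```

```text
0.09120235549222298 -81.81322711036925
[0.45253211 0.13789661 0.02500335]
turn [0.0001 0.0001 0.0032] shift [ 1.700e+00 -1.000e-01  1.281e+02] ya -82.0 q6 after 1.73
```

servo_tool(
  deltas=[
    [1.5, 0, 40, 0, 0, 0, 32],
    [0, 0, 50, 0, 0, 0, 32],
    [0, 0, 22, 0, 0, 0, 32],
    [0, 0, 8, 0, 0, 0, 32],
    [0, 0, 4, 0, 0, 0, 32],
    [0, 0, 2, 0, 0, 0, 32],
    [0, 0, 1, 0, 0, 0, 32],
    [0, 0, 0, 0, 0, 0, 32],
    [0, 0, 0, 0, 0, 0, 32],
  ],
)

```text
t: 16.48
ee_pos: [0.4531, 0.1397, 0.0338]
orientation: [[0.99, 0.143, 0.0], [0.143, -0.99, 0.0], [0.0, -0.0, -1.0]]
force: [0.8, 0.5, -2.0]
opening: 0.505
grasp_force: 41.3
```

servo_tool(
  deltas=[
    [0, 0, 0.7, 0, 0, 0, 32],
    [0, 0, 0, 0, 0, 0, 32],
    [0, 0, 0.5, 0, 0, 0, 32],
    [0, 0, 0, 0, 0, 0, 32],
  ],
)

```text
t: 16.98
ee_pos: [0.453, 0.1396, 0.0324]
orientation: [[0.99, 0.143, -0.0], [0.143, -0.99, -0.0], [-0.0, 0.0, -1.0]]
force: [-0.1, 0.5, 0.2]
opening: 0.507
grasp_force: 41.5
```

servo_tool(
  deltas=[
    [0, 0, 0.2, 0, 0, 0, 46],
    [0, 0, 0, 0, 0, 0, 54],
    [0, 0, 0, 0, 0, 0, 68],
    [0, 0, 0, 0, 0, 0, 75],
    [0, 0, -20, 0, 0, 0, 80],
    [0, 0, -50, 0, 0, 0, 85],
    [0, 0, -60, 0, 0, 0, 85],
    [0, 0, -40, 0, 0, 0, 85],
    [0, 0, 0, 0, 0, 0, 85],
    [0, 0, 0, 0, 0, 0, 85],
  ],
)

```text
t: 18.23
ee_pos: [0.4526, 0.1395, 0.2018]
orientation: [[0.99, 0.143, -0.0], [0.143, -0.99, -0.0], [-0.0, 0.0, -1.0]]
force: [-0.5, 0.4, -0.4]
opening: 0.996
grasp_force: 0.0
```

```bash
python3 -c "
from h import *
plan(.6164,.3201,.2,-82)"
```

```text
turn [0.     0.0005 0.0042] shift [ 187.4 -156.     1.8] ya -82.0 q6 after 1.91
```

servo_tool(
  deltas=[
    [31, -26, 0, 0, 0, 0, 85],
    [31, -26, 0, 0, 0, 0, 85],
    [31, -26, 0, 0, 0, 0, 85],
    [31, -26, 0, 0, 0, 0, 85],
    [31, -26, 0, 0, 0, 0, 85],
    [31, -26, 0, 0, 0, 0, 85],
    [0, 0, 0, 0, 0, 0, 85],
    [0, 0, 0, 0, 0, 0, 85],
  ],
)

```text
t: 19.23
ee_pos: [0.6138, 0.3201, 0.2004]
orientation: [[0.99, 0.143, -0.003], [0.143, -0.99, -0.001], [-0.003, 0.001, -1.0]]
force: [-0.5, -0.3, -0.4]
opening: 0.998
grasp_force: 0.0
```

```bash
python3 -c "
from h import *
snap('wrist','w5');snap('top','top5');
i=cv2.imread('pics/w5.png')[100:340,160:480];j=cv2.imread('pics/top5.png')[265:340,200:300]
f=lambda a,k:cv2.resize(a,None,fx=k,fy=k,interpolation=2)
cv2.imwrite('pics/w5c.png',f(i,2.5))
print(px('w5',[[.6164,.3201,.069],[.6192,.3215,.04]]))"
```

```text
[[318.91566251 225.0824565 ]
 [317.81817254 212.47519302]]
```

View pics/w5c.png

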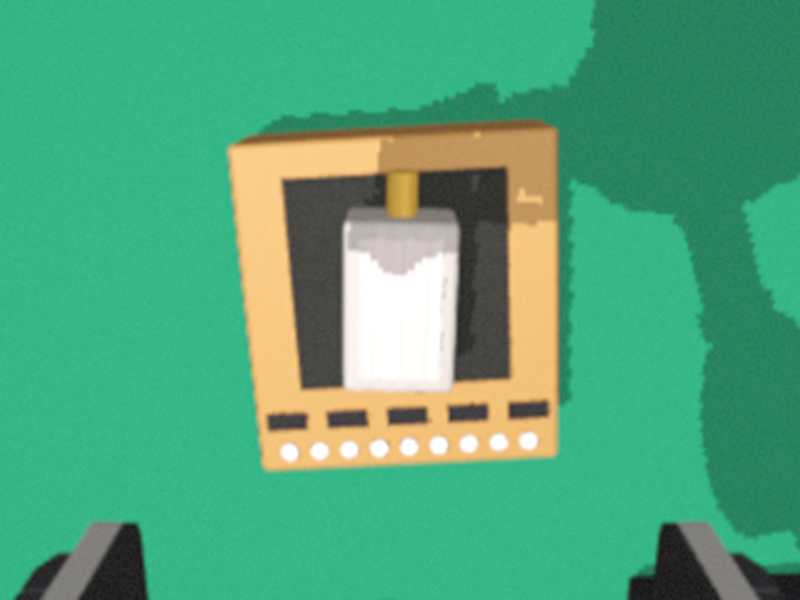

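```bash
cat >> h.py <<'E'
def quad(fn,c,h):
    q=np.array([w(fn,u,v,h) for u,v in c]);e=[q[(i+1)%4]-q[i] for i in range(4)]
    print(fn,q.mean(0).round(4),[round(float(np.linalg.norm(x)),4) for x in e],[round(float(np.degrees(np.arctan2(x[1],x[0]))),1) for x in e]);return q.mean(0)
E
python3 -c "
from h import *
s=lambda L:[((u+.5)/2.5-.5+160,(v+.5)/2.5-.5+100) for u,v in L]
quad('w5',s([(283,180),(507,168),(510,378),(302,389)]),.04)
c=quad('w5',s([(344,222),(459,222),(454,389),(344,389)]),.069)
plan(c[0],c[1],.045,-82)"
```

```text
w5 [0.6193 0.3197 0.04  ] [0.0748, 0.0745, 0.0748, 0.0748] [-78.7, -168.8, 101.5, 11.2]
w5 [0.6183 0.3197 0.069 ] [0.0352, 0.0546, 0.0357, 0.0546] [-81.8, -172.3, 98.2, 7.1]
turn [0.0005 0.0016 0.0038] shift [  4.3   0.8 156.4] ya -82.0 q6 after 1.91
```

The can's top corners at (344,222) and (454,389) give 35 x 55 mm at 98°, in line with the jaw. The seat centre agrees with the top view.

servo_tool(
  deltas=[
    [4, 0.5, 50, 0, 0, 0, 85],
    [0, 0, 50, 0, 0, 0, 85],
    [0, 0, 36, 0, 0, 0, 85],
    [0, 0, 14, 0, 0, 0, 85],
    [0, 0, 5, 0, 0, 0, 85],
    [0, 0, 0, 0, 0, 0, 85],
  ],
)

```text
t: 20.08
ee_pos: [0.6193, 0.3209, 0.0483]
orientation: [[0.99, 0.143, 0.001], [0.143, -0.99, 0.001], [0.001, -0.0, -1.0]]
force: [-0.9, -0.1, 0.6]
opening: 0.999
grasp_force: 0.0
```

servo_tool(
  deltas=[
    [0, 0, 0, 0, 0, 0, 60],
    [0, 0, 0, 0, 0, 0, 46],
    [0, 0, 0, 0, 0, 0, 36],
    [0, 0, 0, 0, 0, 0, 26],
    [0, 0, 0, 0, 0, 0, 26],
    [0, 0, 0, 0, 0, 0, 26],
  ],
  squeeze=40,
)

```text
t: 20.82
ee_pos: [0.619, 0.3209, 0.0479]
orientation: [[0.99, 0.143, 0.001], [0.143, -0.99, 0.0], [0.001, -0.0, -1.0]]
force: [-0.7, -0.2, 6.8]
opening: 0.414
grasp_force: 40.2
```

servo_tool(
  deltas=[
    [0, 0, -4, 0, 0, 0, 26],
    [0, 0, -15, 0, 0, 0, 26],
    [0, 0, -40, 0, 0, 0, 26],
    [0, 0, -50, 0, 0, 0, 26],
    [0, 0, -40, 0, 0, 0, 26],
    [0, 0, -13, 0, 0, 0, 26],
    [0, 0, 0, 0, 0, 0, 26],
    [0, 0, 0, 0, 0, 0, 26],
  ],
)

```text
t: 21.82
ee_pos: [0.618, 0.3204, 0.2075]
orientation: [[0.99, 0.143, -0.002], [0.143, -0.99, -0.001], [-0.003, 0.001, -1.0]]
force: [-1.0, -0.7, -2.0]
opening: 0.411
grasp_force: 40.1
```

```bash
python3 -c "
from h import *
plan(.591,-.2925,.21,-82)"
```

```text
turn [0.0006 0.0025 0.0041] shift [-112.   603.2   -2.5] ya -82.0 q6 after 0.97
```

servo_tool(
  deltas=[
    [-4, 20, 0, 0, 0, 0, 26],
    [-7, 38, 0, 0, 0, 0, 26],
    [-8, 42, 0, 0, 0, 0, 26],
    [-8, 42, 0, 0, 0, 0, 26],
    [-8, 42, 0, 0, 0, 0, 26],
    [-8, 42, 0, 0, 0, 0, 26],
    [-8, 42, 0, 0, 0, 0, 26],
    [-8, 42, 0, 0, 0, 0, 26],
    [-8, 42, 0, 0, 0, 0, 26],
  ],
)

```text
t: 22.95
ee_pos: [0.6017, -0.0394, 0.2083]
orientation: [[0.99, 0.143, -0.002], [0.143, -0.99, 0.0], [-0.002, -0.0, -1.0]]
force: [0.6, -0.1, -1.5]
opening: 0.416
grasp_force: 40.1
```

servo_tool(
  deltas=[
    [-8, 42, 0, 0, 0, 0, 26],
    [-8, 42, 0, 0, 0, 0, 26],
    [-8, 42, 0, 0, 0, 0, 26],
    [-8, 42, 0, 0, 0, 0, 26],
    [-7, 40, 0, 0, 0, 0, 26],
    [-5, 28, 0, 0, 0, 0, 26],
    [-1, 13, 0, 0, 0, 0, 26],
    [0, 0, 0, 0, 0, 0, 26],
    [0, 0, 0, 0, 0, 0, 26],
    [0, 0, 0, 0, 0, 0, 26],
  ],
)

```text
t: 24.2
ee_pos: [0.5941, -0.2891, 0.2092]
orientation: [[0.99, 0.144, -0.0], [0.144, -0.99, 0.0], [-0.0, -0.0, -1.0]]
force: [0.2, -0.5, -1.0]
opening: 0.413
grasp_force: 40.1
```

```bash
python3 -c "
from h import *
plan(.591,-.2925,.0429,-82);snap('wrist','w6');print(px('w6',[[.591,-.2925,.035]]))
i=cv2.imread('pics/w6.png')[120:480,80:560];cv2.imwrite('pics/w6c.png',cv2.resize(i,(800,600),interpolation=2))
o=ctrl.get_obs();R=o['orientation'];p=o['ee_pos']
print((px('w6',[p+R@np.array([sx*.028,sy*.018,.0079-.029]) for sx,sy in((1,1),(1,-1),(-1,-1),(-1,1))])-[80,120])/.6)"
```

```text
turn [-0.0002  0.0001  0.0052] shift [ -3.5   2.9 166.3] ya -82.0 q6 after 0.97
[[321.94291636 218.96215595]]
[[477.99705141 255.7355663 ]
 [313.68809408 255.6775391 ]
 [324.85824381 459.36454414]
 [467.7016013  459.48361644]]
```

View pics/w6c.png

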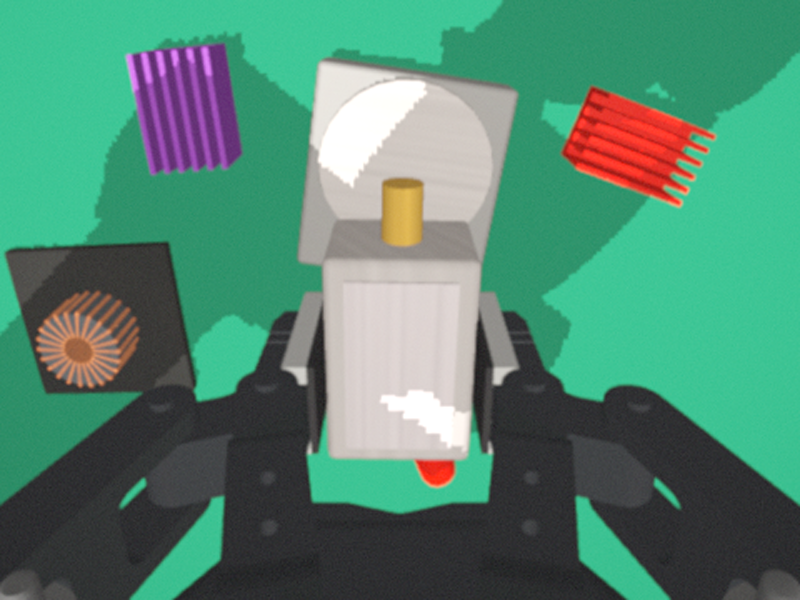

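The can is held squarely, its top spanning crop (322,260) to (481,459). The pan centre at crop (405,164) agrees with the prediction to within 1 mm.

servo_tool(
  deltas=[
    [-2.8, 2.9, 40, 0, 0, 0, 26],
    [0, 0, 50, 0, 0, 0, 26],
    [0, 0, 40, 0, 0, 0, 26],
    [0, 0, 20, 0, 0, 0, 26],
    [0, 0, 8, 0, 0, 0, 26],
    [0, 0, 4, 0, 0, 0, 26],
    [0, 0, 2, 0, 0, 0, 26],
    [0, 0, 1, 0, 0, 0, 26],
    [0, 0, 0, 0, 0, 0, 26],
    [0, 0, 0, 0, 0, 0, 26],
  ],
)

```text
t: 25.5
ee_pos: [0.5918, -0.2935, 0.0445]
orientation: [[0.99, 0.143, 0.0], [0.143, -0.99, -0.0], [0.0, 0.0, -1.0]]
force: [0.5, -0.3, -1.8]
opening: 0.414
grasp_force: 40.1
```

servo_tool(
  deltas=[
    [0, 0, 0.8, 0, 0, 0, 26],
    [0, 0, 0, 0, 0, 0, 26],
    [0, 0, 0.6, 0, 0, 0, 26],
    [0, 0, 0, 0, 0, 0, 26],
    [0, 0, 0, 0, 0, 0, 26],
  ],
)

```text
t: 26.12
ee_pos: [0.5917, -0.2935, 0.0429]
orientation: [[0.99, 0.143, 0.0], [0.143, -0.99, -0.0], [0.0, 0.0, -1.0]]
force: [-1.1, -0.3, 2.9]
opening: 0.411
grasp_force: 40.4
```

Contact. I release, rise, and go back to the coil on the pad.

servo_tool(
  deltas=[
    [0, 0, 0, 0, 0, 0, 38],
    [0, 0, 0, 0, 0, 0, 46],
    [0, 0, 0, 0, 0, 0, 60],
    [0, 0, 0, 0, 0, 0, 70],
    [0, 0, -20, 0, 0, 0, 80],
    [0, 0, -50, 0, 0, 0, 85],
    [0, 0, -60, 0, 0, 0, 85],
    [0, 0, -30, 0, 0, 0, 85],
    [0, 0, 0, 0, 0, 0, 85],
    [0, 0, 0, 0, 0, 0, 85],
  ],
)

```text
t: 27.38
ee_pos: [0.5913, -0.2932, 0.203]
orientation: [[0.99, 0.143, -0.0], [0.143, -0.99, 0.0], [-0.0, -0.0, -1.0]]
force: [0.1, -0.7, 0.1]
opening: 0.996
grasp_force: 0.0
```

```bash
python3 -c "
from h import *
plan(.446,-.109,.2,-82);plan(.446,-.109,.2,8)"
```

```text
turn [-0.0001  0.0002  0.0042] shift [-118.3 -202.6    3. ] ya -82.0 q6 after 1.19
turn [-2.0000e-04  0.0000e+00 -1.5666e+00] shift [ 202.6 -118.3    3. ] ya 8.0 q6 after -0.38
```

servo_tool(
  deltas=[
    [-17, -29, 0, 0, 0, 0, 85],
    [-17, -29, 0, 0, 0, 0, 85],
    [-17, -29, 0, 0, 0, 0, 85],
    [-17, -29, 0, 0, 0, 0, 85],
    [-17, -29, 0, 0, 0, 0, 85],
    [-17, -29, 0, 0, 0, 0, 85],
    [-16, -28.5, 0, 0, 0, 0, 85],
    [0, 0, 0, 0, 0, 0, 85],
    [0, 0, 0, 0, 0, 0, 85],
  ],
)

```text
t: 28.5
ee_pos: [0.4461, -0.1101, 0.2025]
orientation: [[0.99, 0.143, -0.0], [0.143, -0.99, 0.0], [-0.0, -0.0, -1.0]]
force: [-0.1, -0.3, 0.1]
opening: 0.995
grasp_force: 0.0
```

```bash
python3 -c "
from h import *
snap('wrist','w7');plan(.446,-.109,.013,-82);print(px('w7',[[.446,-.109,.038]]))"
```

```text
turn [-0.      0.0001  0.004 ] shift [-1.000e-01 -1.400e+00  1.895e+02] ya -82.0 q6 after 1.19
[[317.3930274  217.76956859]]
```

View pics/w7.png

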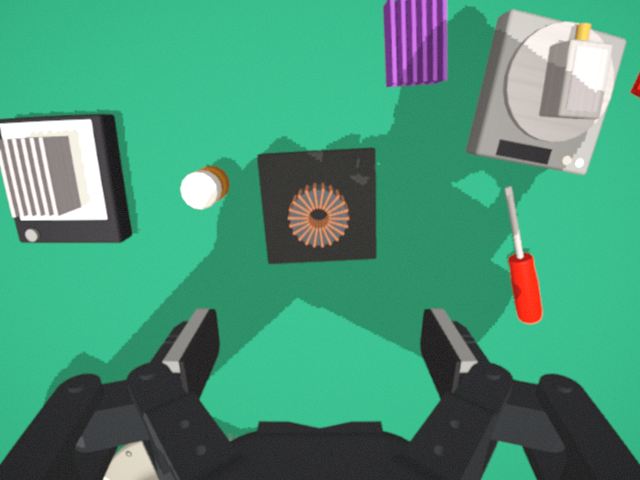

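The coil's hole is at (318,216), within 1 mm of the prediction. The can stands on the pan and the heat sink on the panel.

servo_tool(
  deltas=[
    [0, -0.8, 50, 0, 0, 0, 85],
    [0, 0, 50, 0, 0, 0, 85],
    [0, 0, 50, 0, 0, 0, 85],
    [0, 0, 24, 0, 0, 0, 85],
    [0, 0, 9, 0, 0, 0, 85],
    [0, 0, 4, 0, 0, 0, 85],
    [0, 0, 0, 0, 0, 0, 85],
  ],
)

```text
t: 29.42
ee_pos: [0.4462, -0.1094, 0.0163]
orientation: [[0.99, 0.143, 0.001], [0.143, -0.99, -0.0], [0.001, 0.001, -1.0]]
force: [-0.5, -0.7, -0.7]
opening: 0.993
grasp_force: 0.0
```

servo_tool(
  deltas=[
    [0, 0, 0, 0, 0, 0, 60],
    [0, 0, 0, 0, 0, 0, 50],
    [0, 0, 0, 0, 0, 0, 40],
    [0, 0, 0, 0, 0, 0, 40],
    [0, 0, 0, 0, 0, 0, 40],
    [0, 0, 0, 0, 0, 0, 40],
  ],
)

```text
t: 30.18
ee_pos: [0.4461, -0.1092, 0.0166]
orientation: [[0.99, 0.143, 0.001], [0.143, -0.99, -0.0], [0.001, 0.001, -1.0]]
force: [-1.7, 1.9, 17.5]
opening: 0.596
grasp_force: 38.5
```

servo_tool(
  deltas=[
    [0, 0, -4, 0, 0, 0, 40],
    [0, 0, -15, 0, 0, 0, 40],
    [0, 0, -40, 0, 0, 0, 40],
    [0, 0, -50, 0, 0, 0, 40],
    [0, 0, -50, 0, 0, 0, 40],
    [0, 0, -31, 0, 0, 0, 40],
    [0, 0, 0, 0, 0, 0, 40],
    [0, 0, 0, 0, 0, 0, 40],
  ],
)

```text
t: 31.18
ee_pos: [0.4451, -0.1089, 0.2049]
orientation: [[0.99, 0.143, -0.001], [0.143, -0.99, 0.0], [-0.001, -0.001, -1.0]]
force: [0.1, -0.8, -2.9]
opening: 0.593
grasp_force: 43.1
```

```bash
python3 -c "
from h import *
plan(.6192,.3206,.2,-82)"
```

```text
turn [-0.0006  0.0011  0.0042] shift [ 232.2 -401.1    4.9] ya -82.0 q6 after 1.91
```

servo_tool(
  deltas=[
    [10, -17, 0, 0, 0, 0, 40],
    [20, -35, 0, 0, 0, 0, 40],
    [21, -36, 0, 0, 0, 0, 40],
    [21, -36, 0, 0, 0, 0, 40],
    [21, -36, 0, 0, 0, 0, 40],
    [21, -36, 0, 0, 0, 0, 40],
    [21, -36, 0, 0, 0, 0, 40],
    [21, -36, 0, 0, 0, 0, 40],
    [21, -36, 0, 0, 0, 0, 40],
    [21, -36, 0, 0, 0, 0, 40],
    [20, -36, 0, 0, 0, 0, 40],
    [14, -25, 0, 0, 0, 0, 40],
  ],
)

```text
t: 32.67
ee_pos: [0.6174, 0.3224, 0.203]
orientation: [[0.99, 0.144, -0.003], [0.144, -0.99, -0.001], [-0.003, 0.001, -1.0]]
force: [0.3, -0.7, -2.8]
opening: 0.592
grasp_force: 43.2
```

servo_tool(
  deltas=[
    [0, 0, 0, 0, 0, 0, 40],
    [0, 0, 0, 0, 0, 0, 40],
    [0, 0, 0, 0, 0, 0, 40],
  ],
)

```text
t: 33.05
ee_pos: [0.6175, 0.3201, 0.2051]
orientation: [[0.99, 0.143, -0.001], [0.143, -0.99, -0.001], [-0.001, 0.0, -1.0]]
force: [-0.4, -0.7, -2.6]
opening: 0.595
grasp_force: 43.2
```

```bash
python3 -c "
from h import *
plan(.6192,.3206,.0486,-82)"
```

```text
turn [0.0004 0.0013 0.0035] shift [  1.8  -0.3 156.5] ya -82.0 q6 after 1.91
```

servo_tool(
  deltas=[
    [0.7, 0, 40, 0, 0, 0, 40],
    [0, 0, 50, 0, 0, 0, 40],
    [0, 0, 36, 0, 0, 0, 40],
    [0, 0, 16, 0, 0, 0, 40],
    [0, 0, 7, 0, 0, 0, 40],
    [0, 0, 3, 0, 0, 0, 40],
    [0, 0, 1, 0, 0, 0, 40],
    [0, 0, 0, 0, 0, 0, 40],
    [0, 0, 0, 0, 0, 0, 40],
  ],
)

```text
t: 34.17
ee_pos: [0.6188, 0.3212, 0.0533]
orientation: [[0.99, 0.143, 0.001], [0.143, -0.99, 0.0], [0.001, -0.0, -1.0]]
force: [-0.3, -0.3, -3.2]
opening: 0.593
grasp_force: 43.1
```

servo_tool(
  deltas=[
    [0, 0, 2, 0, 0, 0, 40],
    [0, 0, 1.2, 0, 0, 0, 40],
    [0, 0, 0.6, 0, 0, 0, 40],
    [0, 0, 0, 0, 0, 0, 40],
    [0, 0, 0, 0, 0, 0, 40],
  ],
)

```text
t: 34.8
ee_pos: [0.6186, 0.3211, 0.049]
orientation: [[0.99, 0.143, 0.0], [0.143, -0.99, 0.0], [0.0, -0.0, -1.0]]
force: [-0.3, -0.1, -3.0]
opening: 0.589
grasp_force: 43.2
```

servo_tool(
  deltas=[
    [0, 0, 0.5, 0, 0, 0, 40],
    [0, 0, 0, 0, 0, 0, 40],
    [0, 0, 0, 0, 0, 0, 40],
  ],
)

```text
t: 35.17
ee_pos: [0.6186, 0.3211, 0.0488]
orientation: [[0.99, 0.143, 0.0], [0.143, -0.99, 0.0], [0.0, -0.0, -1.0]]
force: [-2.8, -0.9, 6.3]
opening: 0.59
grasp_force: 43.8
```

Contact, so I release and rise clear, then check.

servo_tool(
  deltas=[
    [0, 0, 0, 0, 0, 0, 54],
    [0, 0, 0, 0, 0, 0, 62],
    [0, 0, 0, 0, 0, 0, 75],
    [0, 0, 0, 0, 0, 0, 80],
    [0, 0, -20, 0, 0, 0, 85],
    [0, 0, -50, 0, 0, 0, 85],
    [0, 0, -60, 0, 0, 0, 85],
    [-40, -20, -30, 0, 0, 0, 85],
    [-60, -20, 0, 0, 0, 0, 85],
    [-60, -20, 0, 0, 0, 0, 85],
    [0, 0, 0, 0, 0, 0, 85],
    [0, 0, 0, 0, 0, 0, 85],
  ],
)

```text
t: 36.67
ee_pos: [0.4536, 0.3576, 0.2099]
orientation: [[0.99, 0.144, 0.002], [0.144, -0.99, 0.001], [0.002, -0.001, -1.0]]
force: [0.7, 0.5, 0.7]
opening: 0.994
grasp_force: 0.0
```

```bash
python3 -c "
from h import *
snap('top','top9');snap('wrist','w9')
i=cv2.imread('pics/top9.png')
c=lambda x,y,n=100,k=4:cv2.resize(i[y:y+75,x:x+n],None,fx=k,fy=k,interpolation=2)
cv2.imwrite('pics/fin.png',np.vstack([np.hstack([c(390,190),c(110,190)]),np.hstack([c(200,265),c(310,265)])]))"
```

```text
(no output)
```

View pics/fin.png

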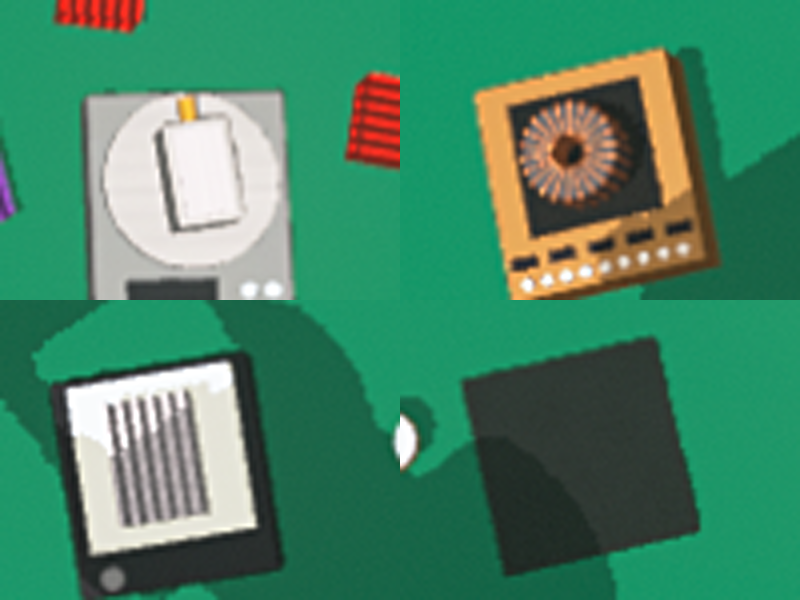

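View pics/w9.png

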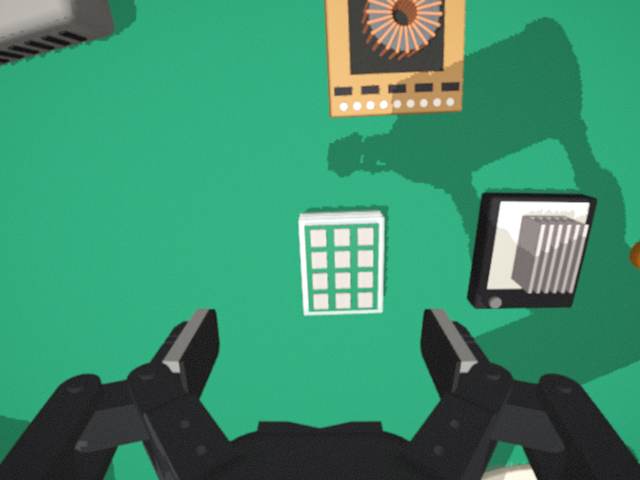

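All three samples stand upright on their new seats, and the pad is empty. I'll check the centring numerically.

```bash
python3 -c "
from m0 import P
from h import *
m=lambda L,h:np.mean([P(*k,h) for k in L],0).round(4)
print('---');print('coil',m([(570,152)],.065),'can',m([(164,122),(233,113),(244,218),(175,231)],.064),'sink',m([(109,402),(190,388),(210,513),(124,527)],.059))" | sed -n '/---/,$p'
```

```text
---
coil [0.6183 0.3227 0.065 ] can [ 0.59   -0.2938  0.064 ] sink [0.4509 0.1365 0.059 ]
```

```bash
python3 -c "
from station import ctrl
print(ctrl.hand_in())"
```

```text
the job is handed in; nothing more can be done
None
```

I moved the heat sink to the light stage, the can to the scale and the coil (which waited on the pad) to the tester, each upright within about 4 mm of its seat centre by the last camera check, and handed the job in at about 37 s on the robot's clock.

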